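Seat the flat-sided bangle stand in its well on the closet island

TASK

Pick up the wooden bangle stand whose round foot is cut flat on one side, turn it so that this flat matches the straight side of the empty well in the low white tray, and seat it fully down in that well, upright. Set it in, do not drop it from above, and leave the other two stands where they are.

Things in the scene. Friction and masses are not known exactly. Their poses are not given: they have to be found in the camera images.
- stand_mid (a point): Stand to move: loose pale wood, 84 mm tall, about 160 g. Foot: disc 16 mm thick, radius 36, one side cut flat (a D, 48 mm flat to back, 72 wide). On it a post 22 mm thick (x), 44 wide (y), 68 tall: grip its broad faces. Point: post's centre, 50 mm above the underside. z up; x points square to the broad faces to the foot's flat, 24 mm ahead; round back 24 mm behind.
- well (a point): Empty D-shaped well in the fixed white tray (110 x 240 mm, 18 high). Point: middle of its grey floor, 6 mm above the table, 12 below the tray's top. Outline: the foot's plus 6 mm all round. z up; x to the straight side, 30 mm ahead; round back 30 behind. Seated, the stand's axes agree with these (half a turn off it stays out) and its point is 50 mm above this. Round well 120 mm along +y.
- oblong_mid (a point): A bystander stand, loose, the same wood and post but with a rectangular foot 50 x 72 mm, 16 mm thick. The point lies at the post's centre, 50 mm above its underside; x is at right angles to the post's broad faces. To be left alone.
- round_mid (a point): A bystander stand, loose, the same wood and post but with a plain round foot 68 mm across, 16 mm thick, already seated in the tray's round well. The point lies at the post's centre, 50 mm above its underside; x is at right angles to the post's broad faces. To be left alone.
Not all that is in view belongs to the job. Leave any green, purple or red look-alike of the part that bears stand_mid alone.

How it is judged:
By the outcome, as a careful person would: the job done as asked, in the order asked, and still so for the second after the job is handed in, with the robot touching nothing.
It also fails if it takes over 32 s, if anything falls off the work surface, if the arm or the gripper's body presses on something with over 40 N, if the wrist force passes 120 N, or if a joint passes its speed limit or range.

ROBOT

A 6-joint arm with a two-finger parallel gripper is mounted at the origin on the work surface. World frame = base frame: x ahead of the robot, y to its left, z up, the work surface at z = 0. Lengths are in m, angles in rad, forces in N, time in s.
With the tool pointing down it reaches from about 0.3 to 0.775 m from the base axis. Payload 14.6 kg.
Tool frame: the origin (TCP) lies at the very end of the fingers, on their centre line; the grasp point (between the pads) lies 19 mm behind it; z points along the fingers, y is the direction in which the jaws open and shut (so a half turn about z gives the same grasp; the last joint's range is limited). The gripper opens to 94 mm and grips with 3 to 60 N. Pads are 16 mm wide; open, the fingers measure 119 mm over their backs; the gripper's body (75 mm by 177 mm) begins 78 mm behind the grasp point.
Start: joints at [-1.387, 0.3, 1.521, -0, 1.321, -0.067], TCP at [0.136, -0.533, 0.205] pointing down, gripper open.
Joint ranges: [-3.03, 3.03], [-0.79, 2.21], [0.23, 2.52], [-1.04, 4.18], [0, 3.07], [-2.55, 2.55]. Speed limits (rad/s): [2.22, 2.22, 2.57, 3.14, 3.14, 3.14].

INTERFACE

Orientations are given as [roll, pitch, yaw] about the fixed x, y, z axes, in that order (R = Rz(yaw) Ry(pitch) Rx(roll)).
In Python, from station import ctrl, eyes gives the robot as it stands.
- The arm moves only by the tool jog_arm, never from a script. Its argument "moves" is a list of rows, each a list of 3 entries, a list of its own where there are three numbers: the shift along the world's x, y, z in mm, then the turn, a rotation vector about the world's x, y, z in units of 5 degrees (1.0 is 5 degrees), then the finger opening in mm, from 0 to 94. In form: [[[tx, ty, tz], [wx, wy, wz], jaw], ...]. A call has 1 to 5 rows; each row is the pose to reach, as a shift and turn from the pose commanded when the call began; what a row does not reach only later rows make up. A row lasts 1/12 s, in which the tool goes at most 41.7 mm and 7.16 degrees, less where a joint would pass 70% of its speed; a pose out of reach is approached as far as the arm can. A call with a gripper value outside its range is refused whole. The fingers move at their own pace and stop on an object; "squeeze" is the grip in N (left out, the last holds). Time passes only in rows, so rows that repeat a pose let the fingers close. It gives the time, the measured TCP pose, the force and the opening at its end, in the units of the state.
- ctrl.get_obs(): the state, without advancing time (a new reading comes with each control period).
- eyes.camera(name): name is "scene" or "top"; returns a dict with "frame" (400x640x3 uint8, red, green, blue), "vertical_fov" (degrees; the focal length in pixels is half the picture's height over the tangent of half this angle, whatever the lens; pixels are square), "cx", "cy" (the principal point, pixels), "k1" (the pictures are not rectified: a ray, as slopes to the right and down, at radius r is drawn at 1 + k1 r^2 times it, then the intrinsics apply), "eye" and "attitude" of the camera in the world. Camera axes: x right, y down, z forward; pixel columns grow to the right and rows downward; lengths in m; the calibration is good to about 2 mm. A picture is of the moment at which its call begins. There is no depth.
- ctrl.hand_in(): hands the job in, once; it reports no verdict.
The state is a dict: "time_s": time; "qpos": joint angles; "joint_vel": joint speeds; "tau": joint torques, N m; "ee_pos": TCP position; "eef_rot": TCP orientation; "force": force on the tool from outside, world axes, zero at the start; "moment": the same for the moment, N m; "grip_width": finger opening in m.
Only numpy, scipy, OpenCV 4.12 (cv2) and the standard library are available. Lean on these libraries where they do the work, as an engineer would, in place of code of your own. Each camera call takes 0.05 s, during which the arm holds its last target.

## Working session

There is one attempt and no reset: what is moved stays moved. The work goes in short steps, Python scripts to look and compute and a tool call to move; the robot and the scene stay as the last step left them, time stands still between calls to the robot, and variables do not carry over. Pictures are saved under pics/ and viewed, and the job is handed in when it is done.

Besides the shell and the picture viewer there is one more tool, called after ">>>" by a JSON object that holds its "api" and its "payload". jog_arm: Moves the arm, as the interface text tells. Its arguments: {"type":"object","properties":{"moves":{"type":"array","items":{"type":"array"}},"squeeze":{"type":"number"}},"required":["moves"]}

```bash
mkdir -p pics; ls
cat > h.py <<'E'
import numpy as np, cv2, json, pickle
from station import ctrl, eyes
def snap(n,tag):
    c=eyes.camera(n); cv2.imwrite(f'pics/{tag}.png',c['frame'][:,:,::-1]); pickle.dump(c,open(f'pics/{tag}.pkl','wb')); return c
E
python3 - <<'E'
from h import *
print(ctrl.get_obs())
for n in('scene','top'):
    c=snap(n,n+'0'); print({k:v for k,v in c.items() if k!='frame'})
E
```

```text
pics
{'time_s': 0.0, 'qpos': array([-1.38661099e+00,  3.00470794e-01,  1.52159842e+00, -1.60078587e-05,
        1.32069352e+00, -6.66144399e-02]), 'joint_vel': array([ 1.15810043e-03, -8.09833286e-04, -3.11781901e-04, -1.06341548e-04,
        8.77406509e-05,  1.11588914e-03]), 'tau': array([ 9.70179208e-04, -5.31800723e+01, -3.52735341e+01,  7.08681252e-02,
        2.43313605e-02, -8.54640280e-05]), 'ee_pos': array([ 0.13643435, -0.53253155,  0.20487916]), 'eef_rot': array([-3.14042413e+00, -6.24162199e-05,  2.50803709e-01]), 'force': array([-0.49486578, -0.83543174,  0.13234121]), 'moment': array([ 0.00353852,  0.02173445, -0.00330865]), 'grip_width': 0.09393572809481683}
{'vertical_fov': 50.37756229896161, 'cx': 313.8492072167792, 'cy': 201.40877434910203, 'k1': -0.1079119680339179, 'eye': array([0.98150332, 0.16749954, 0.64936806]), 'attitude': array([-2.38810488,  0.00463791,  1.8186469 ])}
{'vertical_fov': 53.29357504983601, 'cx': 315.6846324780637, 'cy': 198.81214501462463, 'k1': 0.009284010129400836, 'eye': array([0.38000616, 0.01716027, 0.87844682]), 'attitude': array([-3.03633604,  0.0114572 , -1.55582856])}
```

View pics/top0.png

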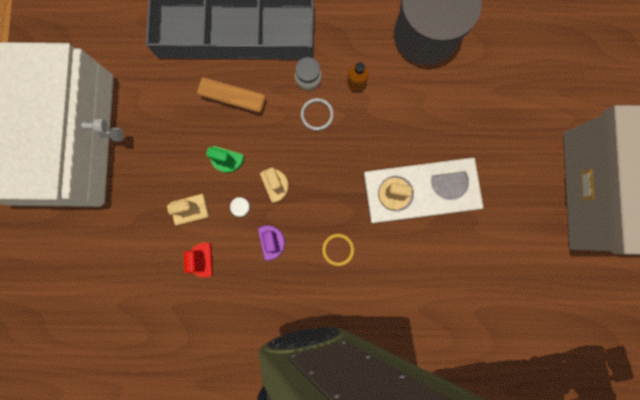

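View pics/scene0.png

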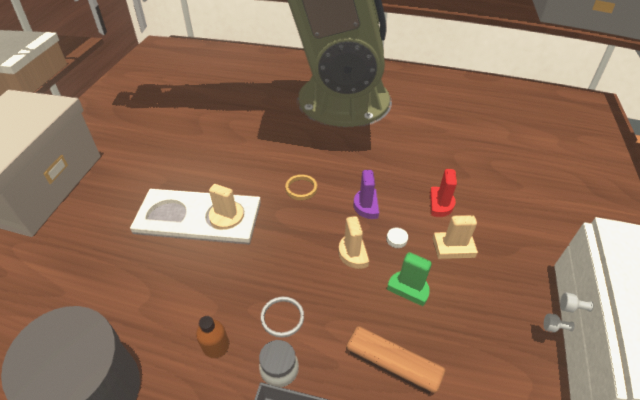

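Candidates in the top view: the pale D foot at (274,184), pale rectangle (187,209), pale round in the tray (396,193), green D (225,158), purple D (271,241) and red D (199,260). By the description I choose (274,184), and I'll check it in a crop.

```bash
cat >> h.py <<'E'
from scipy.spatial.transform import Rotation as Ro
def cal(c):
    f=200/np.tan(np.radians(c['vertical_fov']/2)); K=np.array([[f,0,c['cx']],[0,f,c['cy']],[0,0,1]])
    return K,np.array([c['k1'],0,0,0,0.]),Ro.from_euler('xyz',c['attitude']).as_matrix(),c['eye']
def cast(c,uv,z):
    K,D,R,e=cal(c); n=cv2.undistortPoints(np.float64(uv).reshape(-1,1,2),K,D).reshape(-1,2)
    d=np.c_[n,np.ones(len(n))]@R.T; return e+d*((z-e[2])/d[:,2])[:,None]
def proj(c,P):
    K,D,R,e=cal(c); r,_=cv2.Rodrigues(R.T); return cv2.projectPoints(np.float64(P).reshape(-1,1,3),r,-R.T@e,K,D)[0].reshape(-1,2)
E
python3 - <<'E'
from h import *
t=pickle.load(open('pics/top0.pkl','rb'));s=pickle.load(open('pics/scene0.pkl','rb'))
a=t['frame'][155:215,245:305];b=t['frame'][150:230,355:495];c=s['frame'][205:275,325:385]
a=cv2.resize(a,(360,360),interpolation=cv2.INTER_CUBIC);b=cv2.resize(b,None,fx=5,fy=5,interpolation=cv2.INTER_CUBIC)[:400]
c=cv2.resize(c,(360,420),interpolation=cv2.INTER_CUBIC)
cv2.imwrite('pics/crop1.png',np.hstack([a,c[:360]])[:,:,::-1]);cv2.imwrite('pics/crop2.png',b[:,:,::-1])
print(cast(t,[[274,184],[450,184],[396,193]],0.016)); print(t['frame'][184,274],t['frame'][190,284],t['frame'][184,450],t['frame'][205,380])
E
```

```text
[[ 0.50228511  0.12005259  0.016     ]
 [ 0.50735976 -0.26307413  0.016     ]
 [ 0.48607206 -0.14596384  0.016     ]]
[226 191 126] [180 146  92] [147 138 137] [224 214 197]
```

View pics/crop1.png

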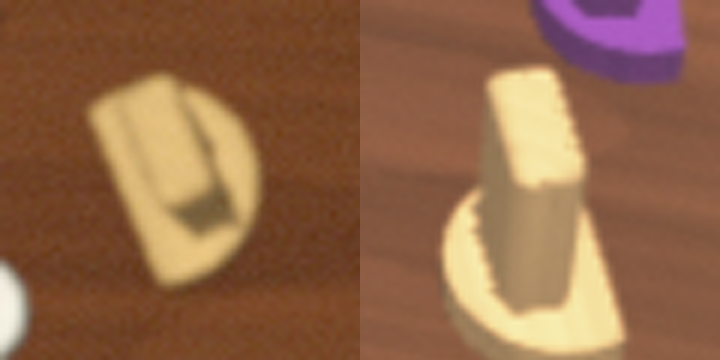

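View pics/crop2.png

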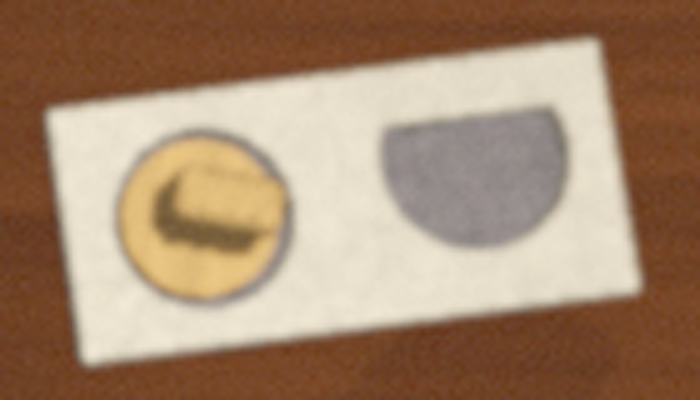

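The crop confirms it: a pale D foot, with the flat on the left from about (260,173) to (272,202) px in the top view. The well's flat is at its top, from (432,176) to (466,172). Next I measure both.

```bash
cat >> h.py <<'E'
def fitline(p):
    vx,vy,x,y=cv2.fitLine(p.astype(np.float32),cv2.DIST_HUBER,0,.01,.01).ravel(); return np.array([x,y]),np.array([vx,vy])
def biggest(m):
    cs=cv2.findContours(m.astype(np.uint8),cv2.RETR_EXTERNAL,cv2.CHAIN_APPROX_NONE)[0]; return max(cs,key=cv2.contourArea).reshape(-1,2)
def circ(p):
    A=np.c_[2*p,np.ones(len(p))]; s=np.linalg.lstsq(A,(p**2).sum(1),rcond=None)[0]; return s[:2],np.sqrt(s[2]+s[0]**2+s[1]**2)
def D(p,n0,tol=.004):
    # p contour xy; n0 rough normal toward flat
    n=n0/np.linalg.norm(n0)
    for _ in range(4):
        h=p@n; l=np.array([-n[1],n[0]]); w=p@l; mid=(w.max()+w.min())/2
        hm=np.percentile(h,97); k=(h>hm-tol)&(abs(w-mid)<.027)
        q,v=fitline(p[k]); n2=np.array([v[1],-v[0]]); n=n2*np.sign(n2@n)
    l=np.array([-n[1],n[0]]); hf=q@n
    arc=p[(p@n)<hf-.008]; c,r=circ(arc)
    return dict(n=n,yaw=np.degrees(np.arctan2(n[1],n[0])),hf=hf,l=l,width=np.ptp(p@l),depth=hf-(p@n).min(),midl=((p@l).max()+(p@l).min())/2,c=c,r=r,cn=hf-c@n,cl=c@l,nk=k.sum())
E
python3 - <<'E'
from h import *
np.set_printoptions(precision=4,suppress=True)
for nm in('top','scene'):
    t=pickle.load(open(f'pics/{nm}0.pkl','rb')); f=t['frame']
    f4=cv2.resize(f,None,fx=4,fy=4,interpolation=cv2.INTER_CUBIC); hsv=cv2.cvtColor(f4,cv2.COLOR_RGB2HSV)
    g=f4.astype(int)
    def world(cnt,z,off): return cast(t,(cnt+off*4+.5)/4-.5,z)[:,:2]
    def run(box,mask,z,n0):
        x0,y0,x1,y1=box; cnt=biggest(mask[y0*4:y1*4,x0*4:x1*4]); p=world(cnt,z,np.array([x0,y0])); r=D(p,np.array(n0)); return r,p
    pc=proj(t,[[.502,.12,.016],[.507,-.263,.018]]).round().astype(int); print(nm,pc)
    b=(245,155,305,215) if nm=='top' else (325,205,385,275)
    wood=(g[:,:,1]>95)&(g[:,:,0]-g[:,:,2]>20)
    grey=(g.max(2)-g.min(2)<28)&(g[:,:,0]>90)&(g[:,:,0]<185)
    cv2.imwrite(f'pics/m_{nm}.png',(np.hstack([wood[b[1]*4:b[3]*4,b[0]*4:b[2]*4]])*255).astype(np.uint8))
    for z in(0.,.016):
        r,p=run(b,wood,z,[-.3,1]); print('stand',z,{k:np.round(v,4) for k,v in r.items()}, 'ctr',r['n']*(r['hf']-.024)+r['l']*r['midl'])
    b=(425,160,480,210) if nm=='top' else (140,195,190,228)
    cv2.imwrite(f'pics/w_{nm}.png',(grey[b[1]*4:b[3]*4,b[0]*4:b[2]*4]*255).astype(np.uint8))
    for z in(.006,.018):
        r,p=run(b,grey,z,[1,.1]); print('well',z,{k:np.round(v,4) for k,v in r.items()}, 'ctr',r['n']*(r['hf']-.030)+r['l']*r['midl'])
    # tray outline
    if nm=='top':
        w=(g.min(2)>150); cnt=biggest(w[145*4:230*4,355*4:495*4]); p=world(cnt,.018,np.array([355,145])); print('tray',cv2.minAreaRect((p*1000).astype(np.float32)))
E
```

```text
top [[274 184]
 [450 184]]
stand 0.0 {'n': array([-0.4091,  0.9125]), 'yaw': np.float64(114.1489), 'hf': np.float64(-0.0729), 'l': array([-0.9125, -0.4091]), 'width': np.float64(0.0784), 'depth': np.float64(0.0539), 'midl': np.float64(-0.5111), 'c': array([0.5024, 0.1297]), 'r': np.float64(0.0394), 'cn': np.float64(0.0143), 'cl': np.float64(-0.5115), 'nk': np.int64(89)} ctr [0.506  0.1207]
stand 0.016 {'n': array([-0.4081,  0.9129]), 'yaw': np.float64(114.0861), 'hf': np.float64(-0.0735), 'l': array([-0.9129, -0.4081]), 'width': np.float64(0.077), 'depth': np.float64(0.0529), 'midl': np.float64(-0.5083), 'c': array([0.5002, 0.1277]), 'r': np.float64(0.0387), 'cn': np.float64(0.014), 'cl': np.float64(-0.5087), 'nk': np.int64(91)} ctr [0.5039 0.1184]
well 0.006 {'n': array([0.9907, 0.1362]), 'yaw': np.float64(7.8304), 'hf': np.float64(0.4929), 'l': array([-0.1362,  0.9907]), 'width': np.float64(0.0829), 'depth': np.float64(0.0586), 'midl': np.float64(-0.3335), 'c': array([ 0.5164, -0.2656]), 'r': np.float64(0.0411), 'cn': np.float64(0.0174), 'cl': np.float64(-0.3335), 'nk': np.int64(97
[... 428 characters left out ...]
994140625), (111.8229751586914, 241.87628173828125), 8.268875122070312)
scene [[354 248]
 [166 212]]Traceback (most recent call last):
  File "<stdin>", line 16, in <module>
  File "<stdin>", line 9, in run
  File "h.py", line 26, in D
    q,v=fitline(p[k]); n2=np.array([v[1],-v[0]]); n=n2*np.sign(n2@n)
        ~~~~~~~^^^^^^
  File "h.py", line 15, in fitline
    vx,vy,x,y=cv2.fitLine(p.astype(np.float32),cv2.DIST_HUBER,0,.01,.01).ravel(); return np.array([x,y]),np.array([vx,vy])
              ~~~~~~~~~~~^^^^^^^^^^^^^^^^^^^^^^^^^^^^^^^^^^^^^^^^^^^^^^^
cv2.error: OpenCV(4.12.0) /io/opencv/modules/imgproc/src/linefit.cpp:50: error: (-215:Assertion failed) count > 0 in function 'fitLine2D_wods'
```

```bash
cat >> h.py <<'E'
def standpts(c,yaw,z0=0):
    """post-top corners + foot top outline"""
    R=Ro.from_euler('z',yaw,degrees=True).as_matrix()
    a=np.arccos(12/36); th=np.linspace(a,2*np.pi-a,40); f=np.c_[12+36*np.cos(th),36*np.sin(th),0*th]/1000
    top=np.array([[11,22,84],[-11,22,84],[-11,-22,84],[11,-22,84]])/1000
    o=np.array([c[0],c[1],z0]); return [top@R.T+o,(f+[0,0,.016])@R.T+o,f@R.T+o]
def overlay(c,sets,box,fn,s=6):
    x0,y0,x1,y1=box; im=cv2.resize(c['frame'][y0:y1,x0:x1],None,fx=s,fy=s,interpolation=cv2.INTER_CUBIC)[:,:,::-1].copy()
    for P,col in sets:
        uv=((proj(c,P)-[x0,y0]+.5)*s).round().astype(int); cv2.polylines(im,[uv],True,col,1)
    cv2.imwrite(fn,im); return im
E
python3 - <<'E'
from h import *
ims=[]
for nm,b in(('top',(245,155,305,215)),('scene',(325,210,385,270))):
    t=pickle.load(open(f'pics/{nm}0.pkl','rb'))
    S=standpts((.505,.1165),114.1); ims.append(overlay(t,[(S[0],(0,0,255)),(S[1],(0,255,0)),(S[2],(255,0,0))],b,'pics/x.png'))
cv2.imwrite('pics/ov1.png',np.hstack(ims))
ims=[]
for nm,b in(('top',(425,160,485,210)),('scene',(130,185,190,235))):
    t=pickle.load(open(f'pics/{nm}0.pkl','rb'))
    R=Ro.from_euler('z',8,degrees=True).as_matrix(); a=np.arccos(12/42*1.5);th=np.linspace(a,2*np.pi-a,40)
    W=np.c_[12+42*np.cos(th),42*np.sin(th),0*th]/1000@R.T+[.5025,-.263,0]
    ims.append(overlay(t,[(W+[0,0,.006],(0,0,255)),(W+[0,0,.018],(0,255,0))],b,'pics/x.png'))
cv2.imwrite('pics/ov2.png',np.hstack(ims))
E
```

```text
(no output)
```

View pics/ov1.png

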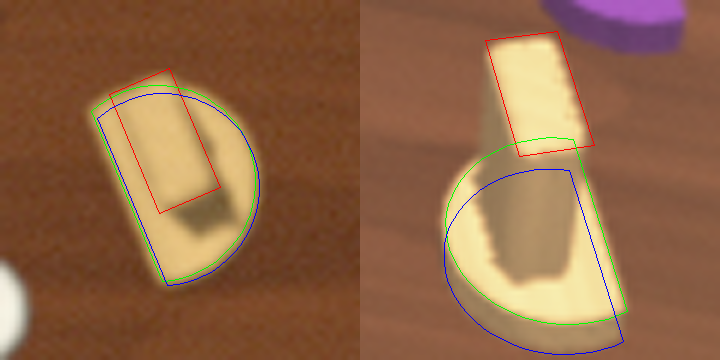

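View pics/ov2.png

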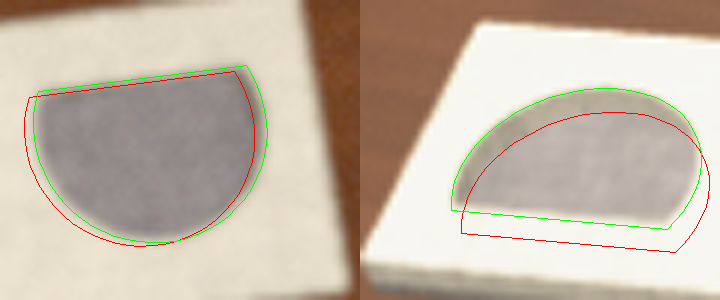

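Top and scene overlays agree to about 1–2 mm. The stand is at (0.505, 0.1165) with yaw 114°, and the well at (0.5025, -0.263) with yaw 8°. The grasp needs tool yaw 204°, and placing needs 98°. That keeps joint 6 at -1.76, then -0.62; the other half-turn would put it near its limit. Now I move.

>>> {"api": "jog_arm", "payload": {"moves": [[[18,32,0],[0,0,1.4],94],[[37,65,0],[0,0,2.8],94],[[55,97,0],[0,0,4.2],94],[[74,130,0],[0,0,5.6],94],[[92,162,0],[0,0,7],94]]}}

```text
time_s: 0.52
ee_pos: [0.2289, -0.369, 0.2051]
eef_rot: [-3.141, -0.0, 0.867]
force: [0.7, -0.3, 0.4]
grip_width: 0.094
```

>>> {"api": "jog_arm", "payload": {"moves": [[[18,32,0],[0,0,1.4],94],[[37,65,0],[0,0,2.8],94],[[55,97,0],[0,0,4.2],94],[[74,130,0],[0,0,5.6],94],[[92,162,0],[0,0,7],94]]}}

```text
time_s: 0.93
ee_pos: [0.3209, -0.207, 0.2054]
eef_rot: [3.141, 0.0, 1.478]
force: [1.3, -1.0, 0.1]
grip_width: 0.0943
```

>>> {"api": "jog_arm", "payload": {"moves": [[[18,32,0],[0,0,1.4],94],[[37,65,0],[0,0,2.8],94],[[55,97,0],[0,0,4.2],94],[[74,130,0],[0,0,5.6],94],[[92,162,0],[0,0,7],94]]}}

```text
time_s: 1.35
ee_pos: [0.413, -0.0448, 0.2054]
eef_rot: [3.142, 0.0, 2.09]
force: [0.5, -0.5, -0.3]
grip_width: 0.0942
```

>>> {"api": "jog_arm", "payload": {"moves": [[[18,32,0],[0,0,1.4],94],[[37,65,0],[0,0,2.8],94],[[55,97,0],[0,0,4.2],94],[[74,130,0],[0,0,5.6],94],[[92,162,0],[0,0,7],94]]}}

```text
time_s: 1.77
ee_pos: [0.505, 0.1173, 0.2052]
eef_rot: [-3.141, -0.0, 2.701]
force: [1.3, -1.1, 0.8]
grip_width: 0.0945
```

>>> {"api": "jog_arm", "payload": {"moves": [[[0,0,0],[0,0,1.4],94],[[0,0,0],[0,0,2.8],94],[[0,0,0],[0,0,4.2],94],[[0,0,0],[0,0,5.6],94],[[0,0,0],[0,0,7],94]]}}

```text
time_s: 2.18
ee_pos: [0.5043, 0.1153, 0.205]
eef_rot: [3.142, -0.001, -2.972]
force: [0.0, -0.2, -0.1]
grip_width: 0.0941
```

>>> {"api": "jog_arm", "payload": {"moves": [[[0,0,-10],[0,0,1.4],94],[[0,0,-20],[0,0,2.8],94],[[0,0,-40],[0,0,2.9],94],[[0,0,-60],[0,0,2.9],94],[[0,0,-60],[0,0,2.9],94]]}}

```text
time_s: 2.6
ee_pos: [0.5028, 0.1149, 0.1419]
eef_rot: [3.14, -0.006, -2.725]
force: [0.3, 0.0, -0.5]
grip_width: 0.0939
```

Run:
```python
from h import *
print(ctrl.get_obs()['ee_pos'])
a=snap('top','top1')['frame'][100:300,150:400];b=snap('scene','scene1')['frame'][130:330,250:500]
cv2.imwrite('pics/c1.png',cv2.resize(np.hstack([a,b]),(800,320))[:,:,::-1])
```

```text
[0.50276623 0.114941   0.14190806]
```

View pics/c1.png

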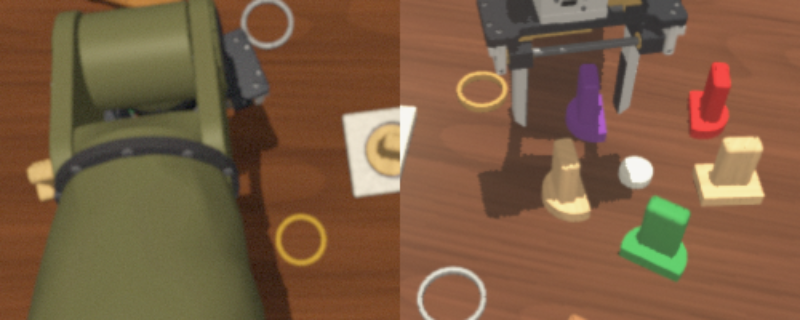

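The scene view shows the open fingers straddling the pale D stand, at about (360,240) in the full picture, with the neighbours clear. The top view is blocked by the arm. I descend.

>>> {"api": "jog_arm", "payload": {"moves": [[[1,1,-20],[0,0,0],94],[[1,1,-45],[0,0,0],94],[[1,1,-70],[0,0,0],94],[[1,1,-90],[0,0,0],94],[[1,1,-107],[0,0,0],94]], "squeeze": 25}}

```text
time_s: 3.12
ee_pos: [0.506, 0.1163, 0.0384]
eef_rot: [-3.141, 0.001, -2.725]
force: [-0.8, -0.7, -0.0]
grip_width: 0.094
```

>>> {"api": "jog_arm", "payload": {"moves": [[[0,0,0],[0,0,0],94],[[0,0,0],[0,0,0],80],[[0,0,0],[0,0,0],60],[[0,0,0],[0,0,0],45],[[0,0,0],[0,0,0],34]]}}

```text
time_s: 3.53
ee_pos: [0.5061, 0.1163, 0.0397]
eef_rot: [-3.141, 0.002, -2.725]
force: [0.5, 0.2, 0.5]
grip_width: 0.0711
```

>>> {"api": "jog_arm", "payload": {"moves": [[[0,0,0],[0,0,0],28],[[0,0,0],[0,0,0],22],[[0,0,0],[0,0,0],16],[[0,0,0],[0,0,0],10],[[0,0,0],[0,0,0],10]]}}

```text
time_s: 3.95
ee_pos: [0.5055, 0.1162, 0.0385]
eef_rot: [3.142, -0.0, -2.725]
force: [-0.7, 0.5, -1.0]
grip_width: 0.0373
```

>>> {"api": "jog_arm", "payload": {"moves": [[[0,0,0],[0,0,0],10],[[0,0,0],[0,0,0],10],[[0,0,0],[0,0,0],10],[[0,0,0],[0,0,0],10],[[0,0,0],[0,0,0],10]]}}

```text
time_s: 4.37
ee_pos: [0.5054, 0.1162, 0.0384]
eef_rot: [3.142, -0.0, -2.725]
force: [0.2, -0.3, -0.7]
grip_width: 0.0219
```

>>> {"api": "jog_arm", "payload": {"moves": [[[0,0,5],[0,0,0],10],[[0,0,15],[0,0,0],10],[[0,0,25],[0,0,0],10],[[0,0,35],[0,0,0],10],[[0,0,40],[0,0,0],10]]}}

```text
time_s: 4.78
ee_pos: [0.5062, 0.1163, 0.0806]
eef_rot: [-3.141, 0.002, -2.725]
force: [-0.0, -0.9, -1.8]
grip_width: 0.0216
```

The gripper closed to 21.6 mm and reads the stand's weight. I lift over the round stand and swing to the well.

>>> {"api": "jog_arm", "payload": {"moves": [[[0,0,20],[0,0,0],10],[[0,0,45],[0,0,0],10],[[0,0,70],[0,0,0],10],[[0,-10,85],[0,0,-1],10],[[0,-30,90],[0,0,-2.2],10]]}}

```text
time_s: 5.2
ee_pos: [0.5063, 0.0872, 0.1718]
eef_rot: [-3.141, 0.004, -2.918]
force: [0.6, -0.2, -1.2]
grip_width: 0.0216
```

>>> {"api": "jog_arm", "payload": {"moves": [[[0,-22,0],[0,0,-1.2],10],[[0,-44,0],[0,0,-2.4],10],[[0,-66,0],[0,0,-3.6],10],[[0,-88,0],[0,0,-4.8],10],[[0,-110,0],[0,0,-6],10]]}}

```text
time_s: 5.62
ee_pos: [0.5053, -0.0248, 0.1691]
eef_rot: [3.141, 0.001, 2.837]
force: [0.4, 0.2, -0.7]
grip_width: 0.0216
```

>>> {"api": "jog_arm", "payload": {"moves": [[[0,-24,0],[0,0,-1.3],10],[[0,-48,0],[0,0,-2.6],10],[[-1,-72,0],[0,0,-3.9],10],[[-2,-96,0],[0,0,-5.2],10],[[-3,-120,0],[0,0,-6.5],10]]}}

```text
time_s: 6.03
ee_pos: [0.5023, -0.145, 0.169]
eef_rot: [3.141, 0.0, 2.27]
force: [0.2, 0.4, -1.4]
grip_width: 0.0216
```

>>> {"api": "jog_arm", "payload": {"moves": [[[0,-24,0],[0,0,-1.3],10],[[0,-48,0],[0,0,-2.6],10],[[0,-72,0],[0,0,-3.9],10],[[0,-96,0],[0,0,-5.2],10],[[0,-118,0],[0,0,-6.5],10]]}}

```text
time_s: 6.45
ee_pos: [0.5023, -0.2632, 0.169]
eef_rot: [3.141, 0.0, 1.702]
force: [1.1, 0.7, -1.6]
grip_width: 0.0219
```

>>> {"api": "jog_arm", "payload": {"moves": [[[0,0,-10],[0,0,0],10],[[0,0,-25],[0,0,0],10],[[0,0,-40],[0,0,0],10],[[0,0,-45],[0,0,0],10],[[0,0,-45],[0,0,0],10]]}}

```text
time_s: 6.87
ee_pos: [0.502, -0.2611, 0.1224]
eef_rot: [-3.14, -0.002, 1.709]
force: [0.1, -0.1, -1.7]
grip_width: 0.0219
```

Run:
```python
from h import *
o=ctrl.get_obs();print(o['ee_pos'],o['eef_rot'],o['grip_width'],o['qpos'])
a=snap('top','top2')['frame'][100:300,330:580];b=snap('scene','scene2')['frame'][80:280,80:330]
cv2.imwrite('pics/c2.png',cv2.resize(np.hstack([a,b]),(800,320))[:,:,::-1])
```

```text
[ 0.50197778 -0.26106203  0.12241331] [-3.13985300e+00 -1.50619159e-03  1.70940097e+00] 0.021918038977019657 [-5.44337567e-01  4.15725949e-01  1.56591441e+00  7.68447792e-05
  1.16225230e+00 -6.82974132e-01]
```

View pics/c2.png

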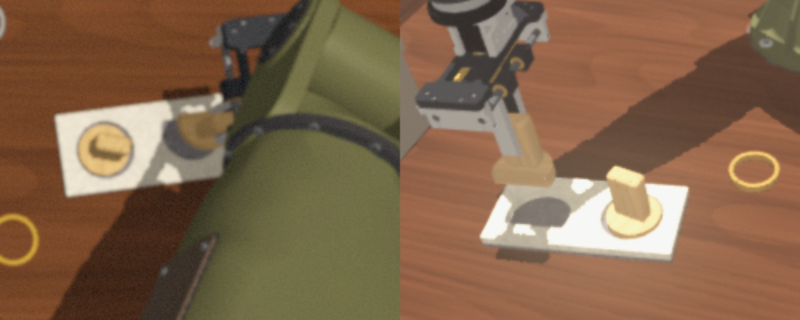

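The stand is held upright over the well, with the scene showing its foot flat facing the camera, as the well's straight side does. I check its pose in the hand with an overlay.

Run:
```python
from h import *
ims=[]
for nm,b in(('scene2',(120,135,190,205)),('top2',(420,145,490,215))):
    t=pickle.load(open(f'pics/{nm}.pkl','rb'))
    S=standpts((.502,-.2612),8,.1224-.0385); ims.append(overlay(t,[(S[0],(0,0,255)),(S[1],(0,255,0)),(S[2],(255,0,0))],b,'pics/x.png',5.7))
cv2.imwrite('pics/ov3.png',np.hstack(ims))
```

```text
(no output)
```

View pics/ov3.png

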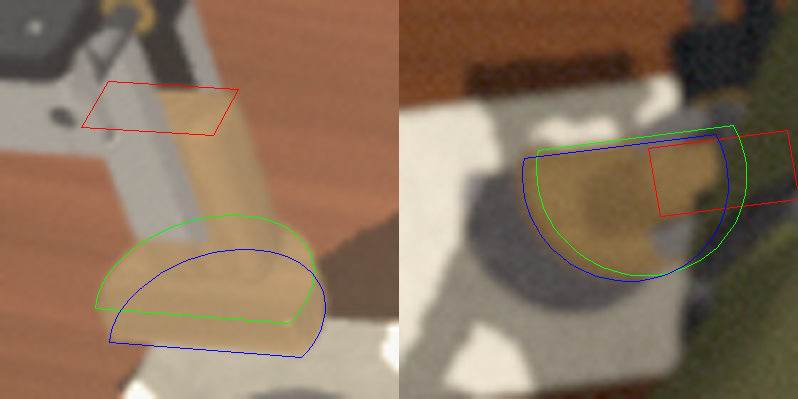

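The held stand matches its predicted outline within about 1.5 mm in both views. I descend, then go slowly for the final part.

>>> {"api": "jog_arm", "payload": {"moves": [[[0,-1,-15],[0,0,0],10],[[0,-1,-30],[0,0,0],10],[[0,-1,-45],[0,0,0],10],[[0,-1,-55],[0,0,0],10],[[0,-1,-56],[0,0,0],10]]}}

```text
time_s: 7.38
ee_pos: [0.5021, -0.2624, 0.0665]
eef_rot: [-3.14, -0.001, 1.709]
force: [-0.0, 0.3, -2.0]
grip_width: 0.0219
```

>>> {"api": "jog_arm", "payload": {"moves": [[[0,0,0],[0,0,0],10],[[0,0,0],[0,0,0],10]]}}

```text
time_s: 7.55
ee_pos: [0.503, -0.263, 0.0686]
eef_rot: [3.14, 0.001, 1.708]
force: [0.3, 0.2, -0.6]
grip_width: 0.022
```

Run:
```python
from h import *
o=ctrl.get_obs();p=o['ee_pos'];print(p,o['eef_rot'],o['force'])
ims=[]
for nm,b in(('scene',(120,155,200,235)),('top',(410,140,490,220))):
    t=snap(nm,nm+'3')
    S=standpts(p[:2],np.degrees(o['eef_rot'][2])-90,p[2]-.0385); ims.append(overlay(t,[(S[1],(0,255,0)),(S[2],(255,0,0))],b,'pics/x.png',5))
cv2.imwrite('pics/ov4.png',np.hstack(ims))
```

```text
[ 0.50300974 -0.26302364  0.06855992] [3.14044023e+00 9.16459733e-04 1.70828131e+00] [ 0.29143373  0.19043631 -0.62529648]
```

View pics/ov4.png

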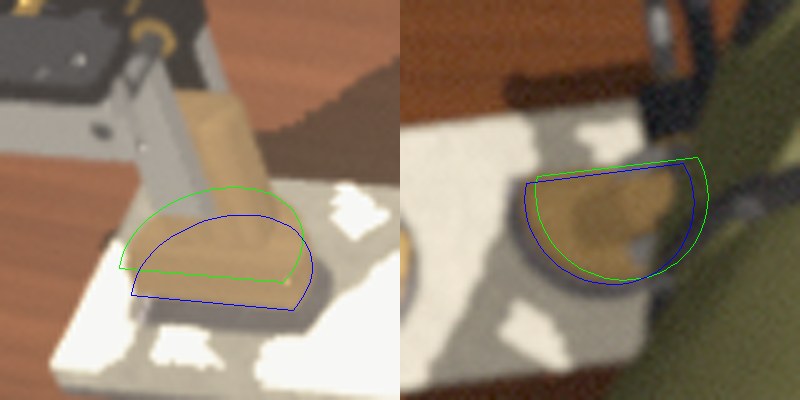

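It is aligned at (0.503, -0.263) with the underside about 30 mm up, and I lower it gently.

>>> {"api": "jog_arm", "payload": {"moves": [[[0,0,-4],[0,0,0],10],[[0,0,-8],[0,0,0],10],[[0,0,-12],[0,0,0],10],[[0,0,-15],[0,0,0],10],[[0,0,-15],[0,0,0],10]]}}

```text
time_s: 8.07
ee_pos: [0.5021, -0.2626, 0.0515]
eef_rot: [-3.141, -0.001, 1.708]
force: [-0.4, 0.1, -1.9]
grip_width: 0.0218
```

>>> {"api": "jog_arm", "payload": {"moves": [[[0,0,-2],[0,0,0],10],[[0,0,-4],[0,0,0],10],[[0,0,-5],[0,0,0],10],[[0,0,-6],[0,0,0],10],[[0,0,-6],[0,0,0],10]]}}

```text
time_s: 8.48
ee_pos: [0.5024, -0.2628, 0.0463]
eef_rot: [-3.141, -0.0, 1.708]
force: [-0.9, -0.2, -1.6]
grip_width: 0.0219
```

>>> {"api": "jog_arm", "payload": {"moves": [[[0,0,-0.5],[0,0,0],10],[[0,0,-1],[0,0,0],10],[[0,0,-1.5],[0,0,0],10],[[0,0,-1.5],[0,0,0],10]]}}

```text
time_s: 8.82
ee_pos: [0.5025, -0.2628, 0.0449]
eef_rot: [-3.142, -0.0, 1.708]
force: [0.5, 0.2, -1.2]
grip_width: 0.022
```

>>> {"api": "jog_arm", "payload": {"moves": [[[0,0,-0.5],[0,0,0],10],[[0,0,-0.5],[0,0,0],10],[[0,0,-0.5],[0,0,0],10]]}}

```text
time_s: 9.07
ee_pos: [0.5025, -0.2628, 0.0445]
eef_rot: [3.142, 0.0, 1.708]
force: [0.3, -0.6, -1.5]
grip_width: 0.0222
```

>>> {"api": "jog_arm", "payload": {"moves": [[[0,0,-0.5],[0,0,0],10],[[0,0,-0.5],[0,0,0],10],[[0,0,-0.5],[0,0,0],10]]}}

```text
time_s: 9.32
ee_pos: [0.5026, -0.2628, 0.0444]
eef_rot: [3.141, 0.0, 1.708]
force: [-3.4, 0.9, 6.6]
grip_width: 0.0218
```

>>> {"api": "jog_arm", "payload": {"moves": [[[0,0,-0.5],[0,0,0],10],[[0,0,-0.5],[0,0,0],10],[[0,0,-0.5],[0,0,0],10]]}}

```text
time_s: 9.57
ee_pos: [0.5026, -0.2628, 0.0444]
eef_rot: [3.141, 0.0, 1.708]
force: [-5.1, 3.2, 12.6]
grip_width: 0.0218
```

Contact came at TCP height 0.0444 m; the well floor should be met at 0.0445 m. I relax the press and release.

>>> {"api": "jog_arm", "payload": {"moves": [[[0,0,0.8],[0,0,0],10],[[0,0,0.8],[0,0,0],10],[[0,0,0.8],[0,0,0],10]], "squeeze": 5}}

```text
time_s: 9.82
ee_pos: [0.5026, -0.2628, 0.0444]
eef_rot: [3.141, 0.0, 1.708]
force: [-0.6, 0.3, 3.3]
grip_width: 0.0221
```

>>> {"api": "jog_arm", "payload": {"moves": [[[0,0,0],[0,0,0],26],[[0,0,0],[0,0,0],32],[[0,0,0],[0,0,0],45],[[0,0,0],[0,0,0],60],[[0,0,0],[0,0,0],70]]}}

```text
time_s: 10.23
ee_pos: [0.5025, -0.2628, 0.0442]
eef_rot: [-3.142, -0.0, 1.708]
force: [0.3, -0.2, -0.3]
grip_width: 0.0489
```

>>> {"api": "jog_arm", "payload": {"moves": [[[0,0,0],[0,0,0],70],[[0,0,0],[0,0,0],70],[[0,0,0],[0,0,0],70],[[0,0,5],[0,0,0],70],[[0,0,15],[0,0,0],70]]}}

```text
time_s: 10.65
ee_pos: [0.502, -0.2625, 0.0589]
eef_rot: [-3.14, -0.001, 1.708]
force: [0.5, 0.4, -0.1]
grip_width: 0.0702
```

Now I retreat upward, then swing back towards the base side to clear both views.

>>> {"api": "jog_arm", "payload": {"moves": [[[0,0,25],[0,0,0],70],[[0,0,55],[0,0,0],70],[[0,0,90],[0,0,0],70],[[0,0,125],[0,0,0],70],[[0,0,145],[0,0,0],70]]}}

```text
time_s: 11.07
ee_pos: [0.5031, -0.2631, 0.2095]
eef_rot: [3.138, 0.003, 1.708]
force: [0.8, -0.1, 0.1]
grip_width: 0.0699
```

>>> {"api": "jog_arm", "payload": {"moves": [[[-35,-20,0],[0,0,0],70],[[-70,-40,0],[0,0,0],70],[[-105,-60,0],[0,0,0],70],[[-140,-80,0],[0,0,0],70],[[-175,-100,0],[0,0,0],70]]}}

```text
time_s: 11.48
ee_pos: [0.3258, -0.3632, 0.2054]
eef_rot: [3.141, 0.001, 1.709]
force: [0.3, -1.0, -0.1]
grip_width: 0.0703
```

>>> {"api": "jog_arm", "payload": {"moves": [[[-25,-25,0],[0,0,0],70],[[-50,-50,0],[0,0,0],70],[[-75,-75,0],[0,0,0],70],[[-90,-100,0],[0,0,0],70],[[-90,-100,0],[0,0,0],70]]}}

```text
time_s: 11.9
ee_pos: [0.2347, -0.4658, 0.2052]
eef_rot: [-3.141, 0.002, 1.704]
force: [0.1, 0.1, -0.8]
grip_width: 0.0701
```

Run:
```python
from h import *
ims=[]
for nm,b in(('scene',(120,155,200,235)),('top',(410,140,490,220))):
    t=snap(nm,nm+'4')
    S=standpts((.5025,-.2628),7.9,.006); ims.append(overlay(t,[(S[0],(0,0,255)),(S[1],(0,255,0))],b,'pics/x.png',5))
cv2.imwrite('pics/ov5.png',np.hstack(ims))
```

```text
(no output)
```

View pics/ov5.png

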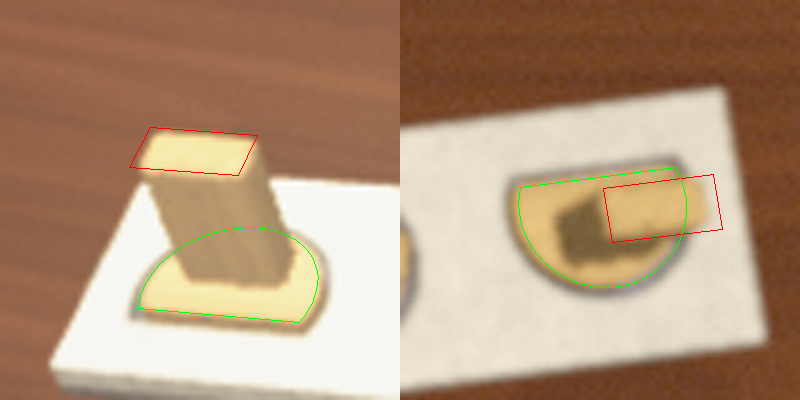

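View pics/scene4.png

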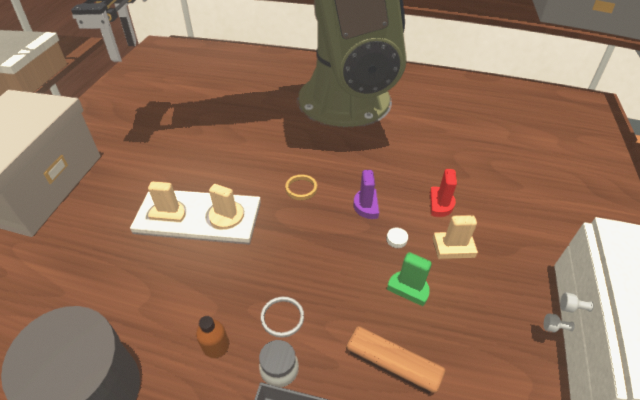

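The stand is seated at about (168,212) in the scene view, level and with an even gap all round. The foot and post-top outlines sit at seated height, and the other stands look untouched. I check the bystanders by frame difference and hand in.

Run:
```python
from h import *
a=pickle.load(open('pics/scene0.pkl','rb'))['frame'];b=pickle.load(open('pics/scene4.pkl','rb'))['frame']
d=cv2.absdiff(a,b).max(2)
for n,(x0,y0,x1,y1) in dict(round=(205,180,248,230),oblong=(430,210,482,262),green=(385,250,435,305),purple=(352,168,382,218),red=(428,165,460,217)).items(): print(n,(d[y0:y1,x0:x1]>40).sum())
o=ctrl.get_obs();print(o['time_s'],abs(o['joint_vel']).max(),ctrl.hand_in())
```

```text
round 0
oblong 0
green 0
purple 11
red 0
the job is handed in; nothing more can be done
12.0 0.037000069415955524 None
```

The D-footed stand is seated in the empty well, upright, with its flat against the well's straight side. I handed the job in at 12.0 s with the gripper clear of everything.

- **Handling:** I gripped the broad post faces (jaws at about 22 mm), carried it over the tray and turned it about 106°. It was lowered until it touched, then released; the highest vertical force I read was about 13 N.
- **Seating:** Contact came at a tool height of 44.4 mm, where 44.5 mm was expected for the well floor. Final images from both cameras show the foot inside the well with a gap all round. The outlines drawn for a fully seated stand match to about 1–2 mm, except that the post top sits about 2–3 mm off its outline in the top view.
- **Other objects:** Comparing the scene pictures from before and after shows no change at the round, oblong, green and red stands. The purple box showed 11 changed pixels; I think that is the edge of the removed stand's post, which reaches into that box, but I did not check it further.

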